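# Fence the marble stand

## Robot

A 7-joint arm with a two-finger parallel gripper is mounted at the origin on the work surface. World frame = base frame: x ahead of the robot, y to its left, z up, the work surface at z = 0. Lengths are in m, angles in rad, forces in N, time in s.
With the tool pointing down it reaches from about 0.425 to 0.925 m from the base axis. Payload 6.8 kg.
Tool frame: the origin (TCP) lies between the finger pads; the fingertips stand finger_overhang ahead of it and the grasp point (between the pads) lies 6 mm ahead of it (finger_overhang is the distance from the TCP to the fingertips, in m); z points along the fingers, y is the line along which they close (so a half turn about z gives the same grasp; the last joint's range is limited). The gripper opens to 85 mm and grips with 20 to 120 N. Pads are 22 mm wide; open, the fingers measure 114 mm over their backs; the gripper's body (76 mm by 85 mm) begins 54 mm behind the grasp point. The pads swing forward as they close: fully open they stand 13 mm farther back than shut.
Start: joints at [-1.314, 0.477, 0.022, 1.555, -0.011, 1.109, -0.083], TCP at [0.241, 0.631, 0.256] pointing down, gripper open.
Joint ranges: [-2.96, 2.96], [-0.34, 2.1], [-1.41, 1.46], [0.24, 2.44], [-1.37, 4.51], [0.17, 1.92], [-2.96, 2.96]. Speed limits (rad/s): [2.39, 2.39, 3.14, 3.14, 3.14, 3.14, 3.14].

## Interface

Orientations are given as a unit quaternion [w, x, y, z].
In Python, from station import * gives the robot as it stands.
- The arm moves only by the tool drive_tool, never from a script. Its argument "increments" is a list of rows, each an object of numbers: "claw": the finger opening in m, from 0 to 0.0854; "dx", "dy", "dz": the shift along the tool's x, y, z in m; "wx", "wy", "wz": the turn, a rotation vector about the tool's x, y, z in degrees. A call has 1 to 20 rows; each row shifts and turns the commanded pose from where the row before left it, along the tool's axes as they then stand; what a row does not reach is not made up. A row lasts 1/8 s, in which the tool goes at most 62.5 mm and 10.7 degrees, less where a joint would pass 70% of its speed; a pose out of reach is approached as far as the arm can. A call with a gripper value outside its range is refused whole. The fingers move at their own pace and stop on an object; "newtons" is the grip in N (left out, the last holds). Time passes only in rows, so rows that do not move let the fingers close. It gives the time, the measured TCP pose, the force, the opening and the grip force at its end, in the units of the state.
- get_obs(): the state, without advancing time (a new reading comes with each control period).
- read_camera(name): name is "side" or "top"; returns (picture, depth): 480x640x3 uint8, red, green, blue; 480x640 float32, m along the optical axis (not along the pixel's ray), 0 where there is no reading.
- calibration(name): a dict with "intrinsics" (3x3 intrinsics, pixels), "R" (3x3) and "t" (3): a world point X has camera coordinates R X + t. Camera axes: x right, y down, z forward; pixel columns grow to the right and rows downward; lengths in m; the calibration is good to about 2 mm. A picture is of the moment at which its call begins. calibration takes no time and is no camera call.
- hand_in(): hands the job in; it is judged then, once.
The state is a dict: "t": time; "q": joint angles; "joint_vel": joint speeds; "joint_torque": joint torques, N m; "eef_pos": TCP position; "tool_rot": TCP orientation; "contact_force": force on the tool from outside, world axes, zero at the start; "torque": the same for the moment, N m; "gripper_width": opening from 0.0 (shut) to 1.0 (fully open); "grasp_force": force on a finger pad.
Only numpy, scipy, OpenCV 4.12 (cv2) and the standard library are available. Lean on these libraries where they do the work, as an engineer would, in place of code of your own. Each camera call takes 0.05 s, during which the arm holds its last target. There are 200 camera calls.

## Task

Stand the aluminium angle straightedge on the oak marble stand with its tall flat face against the front edge of the soapstone slab, ends level with the slab's ends, press it home with a light, steady push so that it bears flush along the whole edge, and let go of it. Then roll the thumbwheel of the brass clamp, stroke by stroke, until the steel jaw holds the straightedge snugly there, without pushing the jaw itself. Use light forces so that the stone does not chip, and leave the marbles and everything else where they are.

Things in the scene. Friction and masses are not known exactly. Their poses are not given: they have to be found in the camera images.
- straightedge: the straightedge: aluminium angle (L section), 200 mm long, about 0.36 kg, standing on its flange. Origin: middle of the underside of its upright wall; y along its length, z up. Upright wall 10 mm thick (x -5 to +5 mm), 50 mm tall: its +x side is the tall flat face. Flange 6 mm thick, at the foot from x = -5 to -35 mm. Grip it across the wall, fingertips at least 20 mm above its underside
- edge_end_a (a point): point on the flat face of the straightedge at its +y end, 8 mm above its underside
- edge_end_b (a point): point on the flat face of the straightedge at its -y end, 8 mm above its underside
- stand: the oak marble stand, fixed; base 260 (x) by 250 (y) by 12 mm. Origin: centre of the underside of the base; z up. x runs from the brass clamp (at -x, the robot's side) to the slab (+x), whose front edge face is at x = +25 mm, parallel to y
- slab: the grey soapstone slab fixed on the base, 100 (x) by 200 (y) by 16 mm; four marbles in wells 75 mm behind its front edge, y = -82, -47, 47, 82 mm, tops 35 mm above the base. Origin: bottom middle of its front edge face, on the base's top; axes as the stand's; the stone lies at x > 0. A flush straightedge has its origin at x = -5, y = 0, z = 0 mm here
- jaw: the clamp's steel jaw, 90 mm wide (y), 1 to 13 mm above the base. Origin: bottom middle of its front (+x) face, axes as the stand's. It slides along +x, 5 mm per radian of the wheel, starts 11 to 16 mm short and meets the flange of a flush straightedge at x = -15 mm in the stand's frame. It is sprung (1.5 N per mm, up to 9 mm): the wheel must roll on after it meets
- wheel: knurled steel thumbwheel, radius 20 mm, 11 mm wide, sunk between the brass cheeks of the clamp so that it cannot be pinched. Origin: its centre, at x = -90, y = 0, z = 41 mm in the stand's frame; axis along the stand's y. Stiff drag (0.05 N m, 2.5 N at the rim); stays where it is left; the jaw meets after 44 to 64 mm of rim travel and is snug 10 mm or more later: several strokes
- wheel_top (a point): the top of the thumbwheel's rim, 61 mm above the shelf, 8 mm proud of the brass cheeks (cheeks 70 mm along x, 51 mm across with the slot). A fingertip pressed lightly here (4 to 8 N) and dragged along the stand's +x closes the jaw; dragged along -x opens it
- marble0_center (a point): centre of an opaline marble, 22 mm diameter, lying in a well of the slab
- marble1_center (a point): centre of an opaline marble, 22 mm diameter, lying in a well of the slab
- marble2_center (a point): centre of an opaline marble, 22 mm diameter, lying in a well of the slab
- marble3_center (a point): centre of an opaline marble, 22 mm diameter, lying in a well of the slab
- jar: frosted blue jar, 76 mm diameter, 105 mm tall, origin at its underside
- dish: copper dish, 120 mm diameter, 30 mm tall, origin at its underside
- cup: soapstone cup, 72 mm diameter, 75 mm tall, origin at its underside
- loupe: black magnifying loupe, 56 mm diameter, 43 mm tall, origin at its underside
Things that resemble listed ones, but are neither listed nor needed, are in the scene too. Of the things that look like the straightedge, take the one that is nearest to the robot's base at the start.

How it is judged:
By the outcome, as a careful person would: the job done as asked, in the order asked, and still so for the second after the job is handed in, with the robot touching nothing.
It also fails if it takes over 72 s, if anything falls off the work surface, if the arm or the gripper's body presses on something with over 40 N, if the wrist force passes 120 N, or if a joint passes its speed limit or range.

## Working session

There is one attempt and no reset: what is moved stays moved. The work goes in short steps, Python scripts to look and compute and a tool call to move; the robot and the scene stay as the last step left them, time stands still between calls to the robot, and variables do not carry over. Pictures are saved under pics/ and viewed, at most 10 in all, crops included, and the job is handed in when it is done.

Besides the shell and the picture viewer there is one more tool, called after "Call:" as name(argument=value, ...), one argument or row to a line, values as JSON. drive_tool: Moves the arm, as the interface text tells. Its arguments: {"type":"object","properties":{"increments":{"type":"array","items":{"type":"object","properties":{"claw":{"type":"number"},"dx":{"type":"number"},"dy":{"type":"number"},"dz":{"type":"number"},"wx":{"type":"number"},"wy":{"type":"number"},"wz":{"type":"number"}}}},"newtons":{"type":"number"}},"required":["increments"]}

```bash
ls; mkdir -p pics; python3 - <<'E'
from station import *
import cv2,numpy as np
for n in("top","side"):
    p,d=read_camera(n); cv2.imwrite(f"pics/{n}0.png",p[:,:,::-1]); np.savez(f"{n}0.npz",p=p,d=d)
    print(n,calibration(n), (d>0).mean())
print(get_obs())
E
```

```text
pics
top {'intrinsics': array([[458.45730899,   0.        , 323.50385983],
       [  0.        , 458.45730899, 248.49271781],
       [  0.        ,   0.        ,   1.        ]]), 'R': array([[ 0.02597207, -0.99960962,  0.01029846],
       [-0.99657506, -0.02669955, -0.07826423],
       [ 0.07850864, -0.00823051, -0.99687946]]), 't': array([-0.05138691,  0.58592972,  1.09577387])} 0.995908203125
side {'intrinsics': array([[555.63886874,   0.        , 309.7398696 ],
       [  0.        , 555.63886874, 233.6574217 ],
       [  0.        ,   0.        ,   1.        ]]), 'R': array([[ 0.9657977 , -0.25929269,  0.00144996],
       [-0.18525201, -0.69390652, -0.69582716],
       [ 0.18142903,  0.67175966, -0.71820781]]), 't': array([-0.5613956 ,  0.13169542,  1.08829559])} 0.9958626302083333
{'t': 0.1, 'q': array([-1.31406178,  0.47773963,  0.02234509,  1.55636818, -0.0114878 ,
        1.10934027, -0.08308993]), 'joint_vel': array([ 0.00074567, -0.00163875, -0.0014005 , -0.00418328, -0.00118274,
        0.0002532 , -0.00082067]), 'joint_torque': array([ 5.51895500e-03, -5.97760785e+01,  1.61405571e+00, -2.81952381e+01,
        1.28359976e-02,  5.11366685e-03, -2.14502012e-05]), 'eef_pos': array([0.24066672, 0.63008741, 0.25540151]), 'tool_rot': array([-8.77811496e-05,  1.81390868e-01,  9.83410701e-01, -8.59101657e-04]), 'contact_force': array([ 0.28725836, -0.34863526,  0.03749793]), 'torque': array([-0.04259364,  0.00862021,  0.00587108]), 'grasp_force': 0.0, 'gripper_width': 0.9993230451683359}
```

View pics/top0.png

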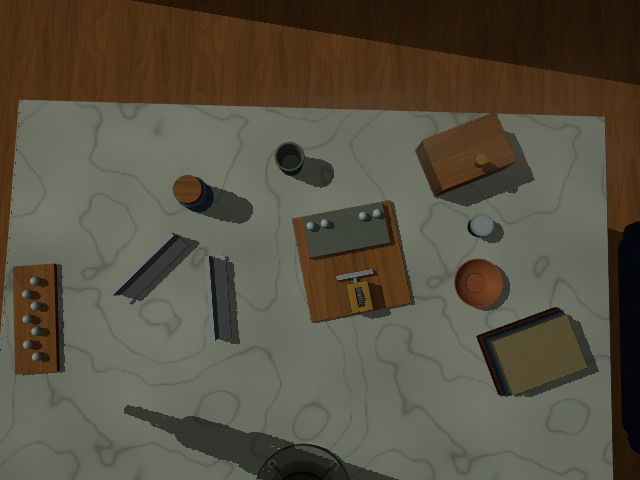

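View pics/side0.png

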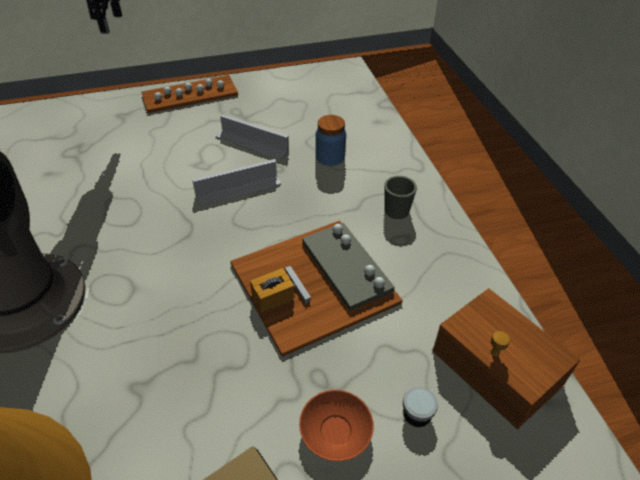

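Candidates for the straightedge are top px (222,298), which looks nearer the base at about (303,480), and top px (155,268), a look-alike that looks farther away. The stand is at about (352,262), with the clamp at (360,293). The rack at (37,320) is a decoy stand. I'll check with a close crop.

```bash
cat > h.py <<'E'
from station import *
import cv2,numpy as np
C={n:calibration(n) for n in("top","side")}
def ray(n,u,v):
    c=C[n];K,R,t=c["intrinsics"],c["R"],c["t"]
    d=R.T@np.linalg.solve(K,[u,v,1.]);return -R.T@t,d
def plane(n,u,v,z):
    o,d=ray(n,u,v);return o+d*(z-o[2])/d[2]
def proj(n,X):
    c=C[n];x=c["intrinsics"]@(c["R"]@np.asarray(X,float)+c["t"]);return x[:2]/x[2]
def tri(a,b):
    (o1,d1),(o2,d2)=ray("top",*a),ray("side",*b)
    s=np.linalg.lstsq(np.c_[d1,-d2],o2-o1,rcond=None)[0]
    p,q=o1+d1*s[0],o2+d2*s[1];return (p+q)/2,np.linalg.norm(p-q)
def cloud(n,d):
    c=C[n];v,u=np.mgrid[:480,:640];K=c["intrinsics"]
    P=np.stack([(u-K[0,2])/K[0,0]*d,(v-K[1,2])/K[1,1]*d,d],-1)-c["t"]
    return P@c["R"]
E
python3 - <<'E'
from h import *
p=np.load("top0.npz")["p"][:,:,::-1]; s=np.load("side0.npz")["p"][:,:,::-1]
R=lambda a:cv2.resize(cv2.convertScaleAbs(a,alpha=1.5),(400,300),interpolation=cv2.INTER_CUBIC)
a=p[235:355,110:270]; b=p[197:329,280:456][:, :]; c=s[105:225,170:330]; d=s[215:359,225:417]
cv2.imwrite("pics/crop0.png",np.vstack([np.hstack([R(a),R(b)]),np.hstack([R(c),R(d)])]))
for u,v in[(222,298),(155,268)]: q=plane("top",u,v,0.03);print(q,np.hypot(*q[:2]))
E
```

```text
[0.46087276 0.20459616 0.03      ] 0.5042452686805677
[0.52855933 0.36868494 0.03      ] 0.644440489759662
```

View pics/crop0.png

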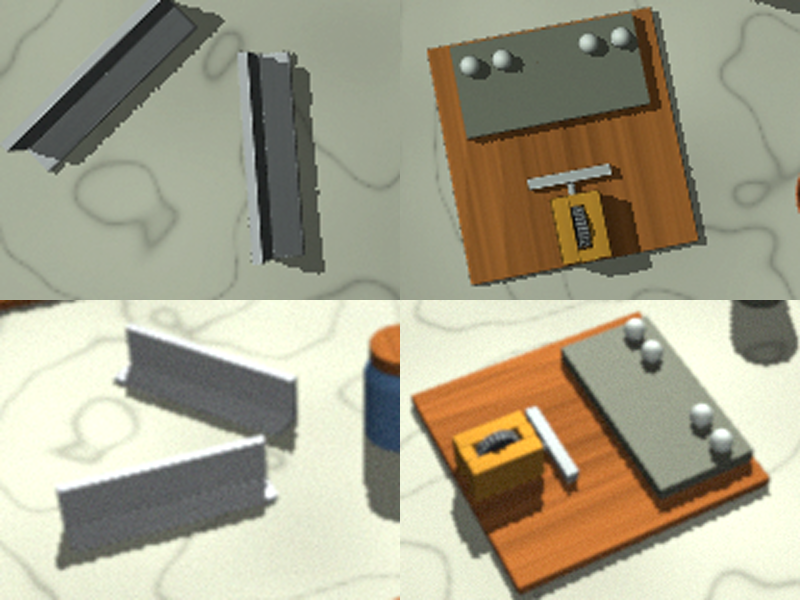

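The near one (222,298) is the straightedge, 0.50 m away against 0.64 m. Its wall is at the left (+y) and its flange points to -y. Top view: bright wall-top strip from (206,256) to (215,340). The slab front edge runs from (309,258) to (392,243), and the wheel is at about (360,296).

```bash
cat > meas.py <<'E'
from h import *
def big(m):
    n,l,s,_=cv2.connectedComponentsWithStats(m.astype(np.uint8),connectivity=4); return l==1+np.argmax(s[1:,4])
def rect(n,m,z):
    c,_=cv2.findContours(m.astype(np.uint8),cv2.RETR_EXTERNAL,cv2.CHAIN_APPROX_NONE)
    v,u=np.nonzero(m); P=np.array([plane(n,a,b,z)[:2] for a,b in zip(u,v)])
    return cv2.minAreaRect((P*1000).astype(np.float32)),P
def box(n,m,x0,x1,y0,y1):
    o=np.zeros_like(m);o[y0:y1,x0:x1]=m[y0:y1,x0:x1];return o
E
python3 - <<'E'
from meas import *
D={n:np.load(f"{n}0.npz") for n in("top","side")}
B={"top":((200,225,250,345),(295,412,195,325)),"side":((185,285,155,212),(225,410,215,360))}
for n in D:
    W=cloud(n,D[n]["d"]);z=W[...,2];p=D[n]["p"].astype(int)
    hsv=cv2.cvtColor(D[n]["p"],cv2.COLOR_RGB2HSV)
    sb,tb=B[n]
    m=big(box(n,(z>.04)&(z<.06),*sb)); print(n,"edge wall px",m.sum(),np.percentile(z[m],[5,50,95]))
    top=big(box(n,(z>.046)&(z<.056),*sb)); print(" top",top.sum(),np.median(z[top]),rect(n,top,.05)[0])
    slab=big(box(n,(z>.022)&(z<.034)&(hsv[...,1]<90),*tb)); print(" slab",slab.sum(),np.median(z[slab]),rect(n,slab,.028)[0])
    base=big(box(n,(z>.007)&(z<.018)&(hsv[...,1]>90),*tb)); print(" base",base.sum(),np.median(z[base]))
    br=big(box(n,(z>.045)&(z<.058)&(hsv[...,1]>90),*tb)); print(" brass",br.sum(),np.median(z[br]),rect(n,br,.053)[0])
    full=box(n,(z>.006)&(z<.05)&(z>0),*tb); print(" stand all",rect(n,big(base|slab|(box(n,z>.006,*tb))),.012)[0])
E
```

```text
top edge wall px 440 [0.04210475 0.0500033  0.05400683]
 top 380 0.05038509812548582 ((461.62701416015625, 228.81094360351562), (198.33384704589844, 11.520191192626953), 6.709691047668457)
 slab 3043 0.028244641586145293 ((633.9633178710938, -88.3323974609375), (99.91072845458984, 199.45664978027344), 12.402145385742188)
 base 6228 0.012247322016030349
 brass 519 0.05317228954981665 ((473.0672302246094, -123.09597778320312), (69.93058776855469, 50.99110794067383), 12.425355911254883)
 stand all ((562.0621337890625, -103.24455261230469), (262.043701171875, 250.7400665283203), 12.417587280273438)
side edge wall px 522 [0.04103944 0.04852188 0.05235208]
 top 341 0.04997968284301528 ((461.5491027832031, 226.49795532226562), (198.7088623046875, 18.84212303161621), 6.702502727508545)
 slab 3509 0.02847729409187713 ((632.8458251953125, -90.1480941772461), (103.6887435913086, 204.66412353515625), 12.5227689743042)
 base 7364 0.012397810436380548
 brass 734 0.05295841101143634 ((472.4246520996094, -126.69510650634766), (72.36000061035156, 56.86812973022461), 12.537893295288086)
 stand all ((562.3160400390625, -105.86630249023438), (265.5904541015625, 254.64759826660156), 12.394787788391113)
```

```bash
cat >> h.py <<'E'
from scipy.spatial.transform import Rotation as Ro
def togo(x,y,z,yaw):
    "turn (deg, tool axes) so that tool y points along yaw, z down; then shift (mm) along the turned tool axes"
    o=get_obs();w,a,b,c=o["tool_rot"];R0=Ro.from_quat([a,b,c,w]).as_matrix()
    best=None
    for k in(0,180):
        t=np.radians(yaw+k);yv=np.array([np.cos(t),np.sin(t),0]);zv=np.array([0,0,-1.]);R1=np.c_[np.cross(yv,zv),yv,zv]
        r=np.degrees(Ro.from_matrix(R0.T@R1).as_rotvec())
        if best is None or np.linalg.norm(r)<np.linalg.norm(best[0]): best=(r,R1)
    r,R1=best;s=np.array([x,y,z])-o["eef_pos"]
    print("t",o["t"],"turn",r.round(2),"shift mm turned",(R1.T@s*1e3).round(1),"unturned",(R0.T@s*1e3).round(1),"F",o["contact_force"].round(1),"w",o["gripper_width"])
E
python3 - <<'E'
import station
print([k for k in dir(station) if not k.startswith('__')]); print(getattr(station,'finger_overhang',None))
from h import *
togo(.4616,.2288,.12,96.7)
E
```

```text
['PlanningError', 'calibration', 'finger_overhang', 'get_obs', 'hand_in', 'read_camera']
0.025
t 0.1 turn [-1.00e-01 -2.00e-02 -2.76e+01] shift mm turned [-172.6 -424.3  135.4] unturned [-349.5 -295.8  136. ] F [ 0.3 -0.3  0. ] w 0.9993230451683359
```

Call:
drive_tool(
  increments=[
    {"wz":-9.2,"claw":0.05},
    {"wz":-9.2},
    {"wz":-9.2},
    {"dx":-17,"dy":0},
  ],
)

```text
schema error: expected keys claw, dx, dy, dz, wx, wy, wz
```

Call:
drive_tool(
  increments=[
    {"claw":0.05,"dx":0,"dy":0,"dz":0,"wx":0,"wy":0,"wz":-9.2},
    {"claw":0.05,"dx":0,"dy":0,"dz":0,"wx":0,"wy":0,"wz":-9.2},
    {"claw":0.05,"dx":0,"dy":0,"dz":0,"wx":0,"wy":0,"wz":-9.2},
    {"claw":0.05,"dx":-0.0173,"dy":-0.0424,"dz":0.0135,"wx":0,"wy":0,"wz":0},
    {"claw":0.05,"dx":-0.0173,"dy":-0.0424,"dz":0.0135,"wx":0,"wy":0,"wz":0},
    {"claw":0.05,"dx":-0.0173,"dy":-0.0424,"dz":0.0135,"wx":0,"wy":0,"wz":0},
    {"claw":0.05,"dx":-0.0173,"dy":-0.0424,"dz":0.0135,"wx":0,"wy":0,"wz":0},
    {"claw":0.05,"dx":-0.0173,"dy":-0.0424,"dz":0.0135,"wx":0,"wy":0,"wz":0},
    {"claw":0.05,"dx":-0.0173,"dy":-0.0424,"dz":0.0135,"wx":0,"wy":0,"wz":0},
    {"claw":0.05,"dx":-0.0173,"dy":-0.0424,"dz":0.0135,"wx":0,"wy":0,"wz":0},
    {"claw":0.05,"dx":-0.0173,"dy":-0.0424,"dz":0.0135,"wx":0,"wy":0,"wz":0},
    {"claw":0.05,"dx":-0.0173,"dy":-0.0424,"dz":0.0135,"wx":0,"wy":0,"wz":0},
    {"claw":0.05,"dx":-0.0173,"dy":-0.0424,"dz":0.0135,"wx":0,"wy":0,"wz":0},
    {"claw":0.05,"dx":0,"dy":0,"dz":0,"wx":0,"wy":0,"wz":0},
  ],
  newtons=30,
)

```text
t: 1.85
eef_pos: [0.463, 0.225, 0.1201]
tool_rot: [-0.001, -0.055, 0.998, -0.002]
contact_force: [-1.3, 1.0, -0.6]
gripper_width: 0.583
grasp_force: 0.0
```

```bash
python3 -c "
from h import *
togo(.4616,.2288,.05,96.7);print(get_obs()['q'])"
```

```text
t 1.85 turn [-0.17 -0.11 -0.4 ] shift mm turned [ 1.   3.9 70.1] unturned [ 0.9  4.1 70.1] F [-1.3  1.  -0.6] w 0.5830907590084461
[-0.59100003  0.39939403  0.01996075  2.05214324 -0.0093599   0.69321416
  1.11532697]
```

Call:
drive_tool(
  increments=[
    {"claw":0.05,"dx":0.001,"dy":0.002,"dz":0.02,"wx":0,"wy":0,"wz":-0.4},
    {"claw":0.05,"dx":0,"dy":0,"dz":0.02,"wx":0,"wy":0,"wz":0},
    {"claw":0.05,"dx":0,"dy":0,"dz":0,"wx":0,"wy":0,"wz":0},
    {"claw":0.05,"dx":0,"dy":0,"dz":0,"wx":0,"wy":0,"wz":0},
  ],
)

```text
t: 2.35
eef_pos: [0.4609, 0.2322, 0.0819]
tool_rot: [0.0, -0.062, 0.998, 0.0]
contact_force: [0.6, 0.6, 0.5]
gripper_width: 0.582
grasp_force: 0.0
```

```bash
python3 -c "
from h import *
togo(.4616,.2288,.05,96.7)
p,d=read_camera('top');cv2.imwrite('pics/t1.png',cv2.resize(p[200:380,120:360,::-1],(720,540)))"
```

```text
t 2.35 turn [0.03 0.03 0.44] shift mm turned [-0.3 -3.5 31.9] unturned [-0.2 -3.5 31.9] F [0.6 0.6 0.5] w 0.5815166367784571
```

View pics/t1.png

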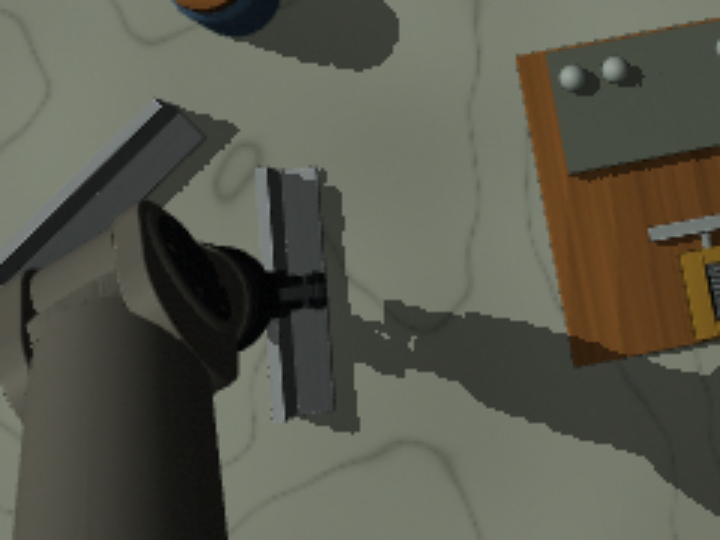

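The picture shows the gripper straddling mid-wall (crop px 275,290), with one finger over the flange. I'll lower and grip.

Call:
drive_tool(
  increments=[
    {"claw":0.05,"dx":0,"dy":-0.0035,"dz":0.01,"wx":0,"wy":0,"wz":0.4},
    {"claw":0.05,"dx":0,"dy":0,"dz":0.012,"wx":0,"wy":0,"wz":0},
    {"claw":0.05,"dx":0,"dy":0,"dz":0.01,"wx":0,"wy":0,"wz":0},
    {"claw":0.05,"dx":0,"dy":0,"dz":0,"wx":0,"wy":0,"wz":0},
    {"claw":0.0,"dx":0,"dy":0,"dz":0,"wx":0,"wy":0,"wz":0},
    {"claw":0.0,"dx":0,"dy":0,"dz":0,"wx":0,"wy":0,"wz":0},
    {"claw":0.0,"dx":0,"dy":0,"dz":0,"wx":0,"wy":0,"wz":0},
    {"claw":0.0,"dx":0,"dy":0,"dz":0,"wx":0,"wy":0,"wz":0},
    {"claw":0.0,"dx":0,"dy":0,"dz":0,"wx":0,"wy":0,"wz":0},
    {"claw":0.0,"dx":0,"dy":0,"dz":0,"wx":0,"wy":0,"wz":0},
  ],
  newtons=40,
)

```text
t: 3.65
eef_pos: [0.4617, 0.2287, 0.0498]
tool_rot: [0.001, -0.059, 0.998, 0.001]
contact_force: [0.1, 2.2, 5.4]
gripper_width: 0.11
grasp_force: 40.5
```

```bash
python3 -c "
from h import *
togo(.4616,.2288,.15,96.7);print(get_obs()['grasp_force'])"
```

```text
t 3.65 turn [0.05 0.06 0.02] shift mm turned [ 1.000e-01  1.000e-01 -1.002e+02] unturned [-1.000e-01  2.000e-01 -1.002e+02] F [0.1 2.2 5.4] w 0.11030869058388121
40.5135852098465
```

Call:
drive_tool(
  increments=[
    {"claw":0,"dx":0,"dy":0,"dz":-0.02,"wx":0,"wy":0,"wz":0},
    {"claw":0,"dx":0,"dy":0,"dz":-0.04,"wx":0,"wy":0,"wz":0},
    {"claw":0,"dx":0,"dy":0,"dz":-0.04,"wx":0,"wy":0,"wz":0},
    {"claw":0,"dx":0,"dy":0,"dz":0,"wx":0,"wy":0,"wz":8.43},
    {"claw":0,"dx":0,"dy":0,"dz":0,"wx":0,"wy":0,"wz":8.43},
    {"claw":0,"dx":0,"dy":0,"dz":0,"wx":0,"wy":0,"wz":8.43},
    {"claw":0,"dx":0,"dy":0,"dz":0,"wx":0,"wy":0,"wz":8.43},
    {"claw":0,"dx":0,"dy":0,"dz":0,"wx":0,"wy":0,"wz":8.43},
    {"claw":0,"dx":0,"dy":0,"dz":0,"wx":0,"wy":0,"wz":8.43},
    {"claw":0,"dx":0,"dy":0,"dz":0,"wx":0,"wy":0,"wz":8.43},
    {"claw":0,"dx":0,"dy":0,"dz":0,"wx":0,"wy":0,"wz":8.43},
    {"claw":0,"dx":0,"dy":0,"dz":0,"wx":0,"wy":0,"wz":8.43},
    {"claw":0,"dx":0,"dy":0,"dz":0,"wx":0,"wy":0,"wz":8.43},
    {"claw":0,"dx":0,"dy":0,"dz":0,"wx":0,"wy":0,"wz":0},
    {"claw":0,"dx":0,"dy":0,"dz":0,"wx":0,"wy":0,"wz":0},
  ],
)

```text
t: 5.52
eef_pos: [0.4609, 0.2277, 0.1489]
tool_rot: [-0.0, 0.626, 0.78, -0.001]
contact_force: [-0.3, 0.5, -2.5]
gripper_width: 0.106
grasp_force: 39.4
```

```bash
python3 -c "
from h import *
togo(.5656,-.1034,.13,12.42)"
```

```text
t 5.525 turn [-0.06  0.04  0.13] shift mm turned [-345.8   31.1   18.9] unturned [-345.9   30.3   19.1] F [-0.3  0.5 -2.5] w 0.10622567881205994
```

Call:
drive_tool(
  increments=[
    {"claw":0,"dx":-0.0384,"dy":0.0034,"dz":0.002,"wx":0,"wy":0,"wz":0.1},
    {"claw":0,"dx":-0.0384,"dy":0.0034,"dz":0.002,"wx":0,"wy":0,"wz":0},
    {"claw":0,"dx":-0.0384,"dy":0.0034,"dz":0.002,"wx":0,"wy":0,"wz":0},
    {"claw":0,"dx":-0.0384,"dy":0.0034,"dz":0.002,"wx":0,"wy":0,"wz":0},
    {"claw":0,"dx":-0.0384,"dy":0.0034,"dz":0.002,"wx":0,"wy":0,"wz":0},
    {"claw":0,"dx":-0.0384,"dy":0.0034,"dz":0.002,"wx":0,"wy":0,"wz":0},
    {"claw":0,"dx":-0.0384,"dy":0.0034,"dz":0.002,"wx":0,"wy":0,"wz":0},
    {"claw":0,"dx":-0.0384,"dy":0.0034,"dz":0.002,"wx":0,"wy":0,"wz":0},
    {"claw":0,"dx":-0.0384,"dy":0.0034,"dz":0.002,"wx":0,"wy":0,"wz":0},
    {"claw":0,"dx":0,"dy":0,"dz":0,"wx":0,"wy":0,"wz":0},
    {"claw":0,"dx":0,"dy":0,"dz":0,"wx":0,"wy":0,"wz":0},
    {"claw":0,"dx":0,"dy":0,"dz":0,"wx":0,"wy":0,"wz":0},
  ],
)

```text
t: 7.02
eef_pos: [0.5646, -0.1016, 0.1311]
tool_rot: [-0.001, 0.626, 0.78, 0.0]
contact_force: [-0.0, 0.5, -3.4]
gripper_width: 0.114
grasp_force: 39.4
```

```bash
python3 -c "
from h import *
togo(.5656,-.1034,.13,12.42)
P=[]
for n,(a,b,c,e) in dict(top=(170,340,250,450),side=(180,360,190,430)).items():
  p,d=read_camera(n);np.savez(n+'2.npz',p=p,d=d);P.append(cv2.resize(cv2.convertScaleAbs(p[a:b,c:e,::-1],alpha=1.5),(400,int(400*(b-a)/(e-c)))))
cv2.imwrite('pics/t2.png',np.vstack(P))"
```

```text
t 7.025 turn [-0.02 -0.06  0.02] shift mm turned [-2.   0.6  1.1] unturned [-2.   0.6  1.1] F [-0.   0.5 -3.4] w 0.11381897244394804
```

View pics/t2.png

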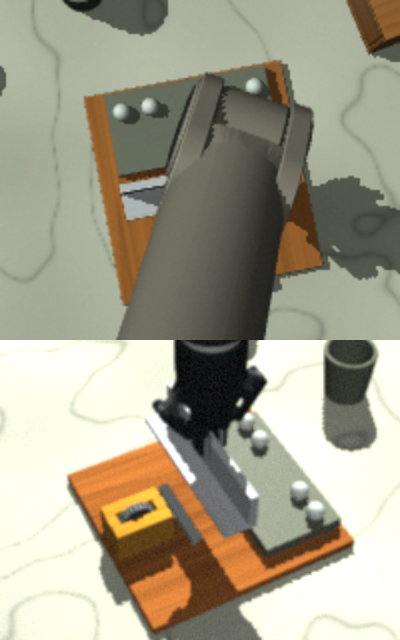

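The held edge is over the stand, flat face toward the slab and flange toward the jaw. Its ends are visible in the side view (crop px about 148,420 and 256,490). Next I'll measure the ends in the stand axes.

```bash
cat > ends.py <<'E'
from h import *
import sys
O=np.array([.5851,-.0991]);a=np.radians(12.42);ex=np.array([np.cos(a),np.sin(a)]);ey=np.array([-ex[1],ex[0]])
def slabxy(P): return np.stack([(P[...,:2]-O)@ex,(P[...,:2]-O)@ey],-1)*1000
def ends(tag,zb,saveonly=False):
    "zb: height of the edge's underside; edge in slab frame (mm) from points on the wall"
    for n in("top","side"):
        f=np.load(f"{n}{tag}.npz");W=cloud(n,f["d"]);S=slabxy(W);z=W[...,2]
        sat=cv2.cvtColor(f["p"],cv2.COLOR_RGB2HSV)[...,1]
        m=(z>zb+.046)&(z<zb+.055)&(abs(S[...,1])<125)&(S[...,0]>-40)&(S[...,0]<20)&(sat<60)
        s=S[m]; 
        for lo,hi in((-120,-60),(60,120)):
            q=s[(s[:,1]>lo)&(s[:,1]<hi)]
            if len(q)>5: print(n,"n",len(q),"x %.1f"%np.median(q[:,0]),"y range",np.percentile(q[:,1],[1,99]).round(1),"z %.4f"%np.median(z[m]))
        m=(z>.022)&(z<.034)&(S[...,0]>-20)&(S[...,0]<120)&(abs(S[...,1])<125)&(sat<90)
        q=S[m]; 
        if len(q): print(n,"slab y",np.percentile(q[:,1],[.5,99.5]).round(1),"x",np.percentile(q[:,0],[.5,99.5]).round(1))
E
python3 -c "
from ends import *
ends('2',.0813)"
```

```text
top n 80 x -20.6 y range [61.2 99.7] z 0.1315
top slab y [-98.5  99.3] x [ 0.9 99.8]
side n 117 x -22.0 y range [-99.3 -60.2] z 0.1314
side n 18 x -24.1 y range [ 68.6 102.4] z 0.1314
side slab y [-100.2   93.8] x [-1.000e-01  1.003e+02]
```

Call:
drive_tool(
  increments=[
    {"claw":0,"dx":-0.0005,"dy":0.005,"dz":0.015,"wx":0,"wy":0,"wz":0},
    {"claw":0,"dx":0,"dy":0.0045,"dz":0.02,"wx":0,"wy":0,"wz":0},
    {"claw":0,"dx":0,"dy":0,"dz":0.015,"wx":0,"wy":0,"wz":0},
    {"claw":0,"dx":0,"dy":0,"dz":0,"wx":0,"wy":0,"wz":0},
    {"claw":0,"dx":0,"dy":0,"dz":0,"wx":0,"wy":0,"wz":0},
    {"claw":0,"dx":0,"dy":0,"dz":0,"wx":0,"wy":0,"wz":0},
  ],
)

```text
t: 7.88
eef_pos: [0.5747, -0.1017, 0.0819]
tool_rot: [0.0, 0.627, 0.779, 0.0]
contact_force: [-0.1, -0.3, -3.4]
gripper_width: 0.112
grasp_force: 39.4
```

```bash
python3 -c "
from ends import *
togo(.5802,-.1002,.0618,12.42)
for n in('top','side'):
  p,d=read_camera(n);np.savez(n+'3.npz',p=p,d=d)
ends('3',get_obs()['eef_pos'][2]-.0498)"
```

```text
t 7.875 turn [ 0.07  0.02 -0.14] shift mm turned [ 0.3  5.7 20.1] unturned [ 0.3  5.7 20.1] F [-0.1 -0.3 -3.4] w 0.1124702583412831
top n 71 x -10.3 y range [60.6 97.3] z 0.0824
top slab y [-98.3  99.3] x [ 0.5 99.7]
side n 119 x -12.5 y range [-101.2  -60.7] z 0.0821
side n 23 x -12.9 y range [ 84.7 101. ] z 0.0821
side slab y [-100.4   68.5] x [  2.1 100.2]
```

Call:
drive_tool(
  increments=[
    {"claw":0,"dx":0.0015,"dy":0.0,"dz":0.01,"wx":0,"wy":0,"wz":-0.1},
    {"claw":0,"dx":0,"dy":0.0,"dz":0.006,"wx":0,"wy":0,"wz":0},
    {"claw":0,"dx":0,"dy":0,"dz":0.0025,"wx":0,"wy":0,"wz":0},
    {"claw":0,"dx":0,"dy":0,"dz":0.001,"wx":0,"wy":0,"wz":0},
    {"claw":0,"dx":0,"dy":0,"dz":0,"wx":0,"wy":0,"wz":0},
    {"claw":0,"dx":0,"dy":0,"dz":0,"wx":0,"wy":0,"wz":0},
  ],
)

```text
t: 8.72
eef_pos: [0.5741, -0.1002, 0.0618]
tool_rot: [0.0, 0.627, 0.779, 0.0]
contact_force: [-0.7, 0.7, -2.6]
gripper_width: 0.107
grasp_force: 39.5
```

```bash
python3 -c "
from ends import *
togo(.5802,-.1002,.0618,12.42)"
```

```text
t 8.725 turn [ 0.02  0.01 -0.03] shift mm turned [-1.4  6.   0. ] unturned [-1.4  6.   0. ] F [-0.7  0.7 -2.6] w 0.10729687453309514
```

Near touch. Now I'll advance toward the slab in small steps with a slight settle downward.

Call:
drive_tool(
  increments=[
    {"claw":0,"dx":0,"dy":0.002,"dz":0.0004,"wx":0,"wy":0,"wz":0},
    {"claw":0,"dx":0,"dy":0.002,"dz":0,"wx":0,"wy":0,"wz":0},
    {"claw":0,"dx":0,"dy":0.0005,"dz":0,"wx":0,"wy":0,"wz":0},
    {"claw":0,"dx":0,"dy":0,"dz":0,"wx":0,"wy":0,"wz":0},
    {"claw":0,"dx":0,"dy":0,"dz":0,"wx":0,"wy":0,"wz":0},
  ],
)

```text
t: 9.35
eef_pos: [0.5748, -0.1001, 0.0618]
tool_rot: [-0.003, 0.627, 0.779, -0.002]
contact_force: [-13.7, -0.5, 15.5]
gripper_width: 0.11
grasp_force: 42.3
```

```bash
python3 -c "
from ends import *
togo(.5802,-.1002,.0618,12.42); o=get_obs(); print('push',o['contact_force'][:2]@ex, o['torque'])"
```

```text
t 9.35 turn [-0.38 -0.12 -0.09] shift mm turned [-1.3  5.3  0. ] unturned [-1.3  5.3  0. ] F [-13.7  -0.5  15.5] w 0.11019730695215778
push -13.503649417588482 [-0.25257274  2.9786799   0.01052177]
```

Unexpected resistance: -13.5 N after only 0.7 mm. I'll back off a little and look.

Call:
drive_tool(
  increments=[
    {"claw":0,"dx":0,"dy":-0.003,"dz":-0.001,"wx":0,"wy":0,"wz":0},
    {"claw":0,"dx":0,"dy":0,"dz":0,"wx":0,"wy":0,"wz":0},
    {"claw":0,"dx":0,"dy":0,"dz":0,"wx":0,"wy":0,"wz":0},
  ],
)

```text
t: 9.72
eef_pos: [0.5758, -0.0995, 0.0623]
tool_rot: [0.0, 0.626, 0.779, 0.0]
contact_force: [-0.3, -0.4, -3.7]
gripper_width: 0.108
grasp_force: 39.4
```

```bash
python3 -c "
from ends import *
togo(.5802,-.1002,.0618,12.42)
P=[]
for n in('top','side'):
  p,d=read_camera(n);np.savez(n+'4.npz',p=p,d=d)
  a,b,c,e=dict(top=(225,275,290,350),side=(225,325,255,395))[n]
  P.append(cv2.resize(cv2.convertScaleAbs(p[a:b,c:e,::-1],alpha=1.6),(700,int(700*(b-a)/(e-c))) if n=='side' else (100,83)))
cv2.imwrite('pics/t4.png',P[1]); ends('4',get_obs()['eef_pos'][2]-.0498)"
```

```text
t 9.725 turn [ 0.03  0.01 -0.  ] shift mm turned [-1.6  4.1  0.5] unturned [-1.6  4.1  0.5] F [-0.3 -0.4 -3.7] w 0.107981487090041
top n 72 x -9.2 y range [60.6 99.1] z 0.0627
top slab y [-99.   99.3] x [-14.1  99.6]
side n 109 x -10.5 y range [-99.5 -61.3] z 0.0626
side n 23 x -11.0 y range [ 86.9 100.9] z 0.0626
side slab y [-100.2   56. ] x [-15.3 100.4]
```

View pics/t4.png

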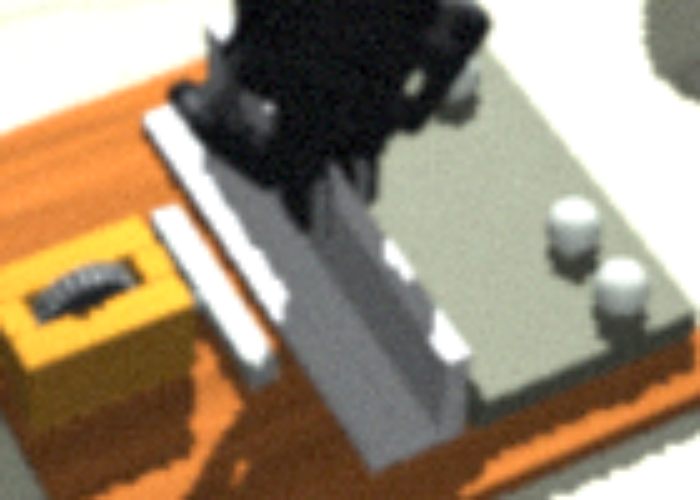

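The side crop shows the edge upright over the base with a small gap to the slab. Its end (465,355) sits by the slab end (475,420), and the jaw has clearance. The resistance was friction on the base, and the edge is now free. I'll advance just clear of the base.

Call:
drive_tool(
  increments=[
    {"claw":0,"dx":0,"dy":0.0015,"dz":0,"wx":0,"wy":0,"wz":0},
    {"claw":0,"dx":0,"dy":0.0015,"dz":0,"wx":0,"wy":0,"wz":0},
    {"claw":0,"dx":0,"dy":0.0007,"dz":0,"wx":0,"wy":0,"wz":0},
    {"claw":0,"dx":0,"dy":0,"dz":0,"wx":0,"wy":0,"wz":0},
    {"claw":0,"dx":0,"dy":0,"dz":0,"wx":0,"wy":0,"wz":0},
  ],
)

```text
t: 10.45
eef_pos: [0.5789, -0.099, 0.0624]
tool_rot: [-0.0, 0.627, 0.779, -0.0]
contact_force: [0.5, -0.1, -2.8]
gripper_width: 0.107
grasp_force: 39.4
```

```bash
python3 -c "
from ends import *
togo(.5802,-.1002,.0618,12.42); o=get_obs(); print('push',o['contact_force'][:2]@ex, o['torque'])"
```

```text
t 10.45 turn [-0.   -0.   -0.03] shift mm turned [-1.5  1.   0.6] unturned [-1.5  1.   0.6] F [ 0.5 -0.1 -2.8] w 0.10681061130962219
push 0.44896065002156227 [-0.02094235  0.00438554 -0.0122316 ]
```

Call:
drive_tool(
  increments=[
    {"claw":0,"dx":0,"dy":0.0006,"dz":0,"wx":0,"wy":0,"wz":0},
    {"claw":0,"dx":0,"dy":0.0006,"dz":0,"wx":0,"wy":0,"wz":0},
    {"claw":0,"dx":0,"dy":0,"dz":0,"wx":0,"wy":0,"wz":0},
    {"claw":0,"dx":0,"dy":0,"dz":0,"wx":0,"wy":0,"wz":0},
  ],
)

```text
t: 10.95
eef_pos: [0.5802, -0.0987, 0.0624]
tool_rot: [-0.0, 0.627, 0.779, -0.0]
contact_force: [0.2, 0.1, -4.0]
gripper_width: 0.111
grasp_force: 39.4
```

```bash
python3 -c "
from ends import *
togo(.5802,-.1002,.0618,12.42); o=get_obs(); print('push',o['contact_force'][:2]@ex, o['torque'])"
```

```text
t 10.95 turn [-0.   -0.   -0.02] shift mm turned [-1.5 -0.3  0.6] unturned [-1.5 -0.3  0.6] F [ 0.2  0.1 -4. ] w 0.11070728494697073
push 0.24403347517552815 [ 0.00360177 -0.03997197  0.01376486]
```

Call:
drive_tool(
  increments=[
    {"claw":0,"dx":0,"dy":0.0006,"dz":0,"wx":0,"wy":0,"wz":0},
    {"claw":0,"dx":0,"dy":0.0005,"dz":0,"wx":0,"wy":0,"wz":0},
    {"claw":0,"dx":0,"dy":0,"dz":0,"wx":0,"wy":0,"wz":0},
    {"claw":0,"dx":0,"dy":0,"dz":0,"wx":0,"wy":0,"wz":0},
  ],
)

```text
t: 11.45
eef_pos: [0.5803, -0.0987, 0.0622]
tool_rot: [-0.001, 0.627, 0.779, -0.001]
contact_force: [-5.2, 0.2, -0.2]
gripper_width: 0.106
grasp_force: 39.9
```

```bash
python3 -c "
from ends import *
togo(.5802,-.1002,.0618,12.42); o=get_obs(); print('push',o['contact_force'][:2]@ex, o['torque'])"
```

```text
t 11.45 turn [-0.1  -0.02 -0.04] shift mm turned [-1.4 -0.5  0.4] unturned [-1.4 -0.5  0.4] F [-5.2  0.2 -0.2] w 0.10637906772750629
push -4.994607751292897 [-0.28921907  1.19000387  0.04081378]
```

Call:
drive_tool(
  increments=[
    {"claw":0,"dx":0,"dy":0,"dz":0.0003,"wx":0,"wy":0,"wz":0},
    {"claw":0,"dx":0,"dy":0,"dz":0,"wx":0,"wy":0,"wz":0},
    {"claw":0.03,"dx":0,"dy":0,"dz":0,"wx":0,"wy":0,"wz":0},
    {"claw":0.03,"dx":0,"dy":0,"dz":0,"wx":0,"wy":0,"wz":0},
    {"claw":0.03,"dx":0,"dy":0,"dz":0,"wx":0,"wy":0,"wz":0},
    {"claw":0.03,"dx":0,"dy":0,"dz":0,"wx":0,"wy":0,"wz":0},
  ],
  newtons=20,
)

```text
t: 12.2
eef_pos: [0.5816, -0.0984, 0.0622]
tool_rot: [0.0, 0.627, 0.779, 0.0]
contact_force: [0.2, 1.0, -0.3]
gripper_width: 0.348
grasp_force: 0.0
```

```bash
python3 -c "
from ends import *
togo(.5802,-.1002,.0618,12.42)
for n in('top','side'):
  p,d=read_camera(n);np.savez(n+'5.npz',p=p,d=d)
ends('5',.012)"
```

```text
t 12.2 turn [ 0.04  0.01 -0.01] shift mm turned [-1.5 -1.8  0.4] unturned [-1.5 -1.8  0.4] F [ 0.2  1.  -0.3] w 0.34793216766691476
top n 72 x -4.7 y range [61.  98.9] z 0.0625
top slab y [-98.5  99.4] x [ 2.6 99.7]
side n 110 x -6.1 y range [-99.7 -61. ] z 0.0622
side n 28 x -7.4 y range [ 80.9 100.9] z 0.0622
side slab y [-100.2   56.3] x [-10.8  99.9]
```

Call:
drive_tool(
  increments=[
    {"claw":0.03,"dx":0,"dy":-0.0012,"dz":0,"wx":0,"wy":0,"wz":0},
    {"claw":0.03,"dx":0,"dy":0,"dz":-0.02,"wx":0,"wy":0,"wz":0},
    {"claw":0.03,"dx":0,"dy":0,"dz":-0.03,"wx":0,"wy":0,"wz":0},
    {"claw":0.0,"dx":0,"dy":-0.012,"dz":-0.01,"wx":0,"wy":0,"wz":0},
    {"claw":0.0,"dx":0,"dy":-0.012,"dz":0,"wx":0,"wy":0,"wz":0},
    {"claw":0.0,"dx":0,"dy":0,"dz":0,"wx":0,"wy":0,"wz":0},
    {"claw":0.0,"dx":0,"dy":0,"dz":0,"wx":0,"wy":0,"wz":0},
  ],
)

```text
t: 13.18
eef_pos: [0.5562, -0.1037, 0.1214]
tool_rot: [-0.0, 0.627, 0.779, -0.0]
contact_force: [0.3, -0.3, 0.1]
gripper_width: -0.002
grasp_force: 0.0
```

```bash
python3 -c "
from ends import *
o=get_obs();print('slab xy',slabxy(o['eef_pos']),o['eef_pos'][2],o['q'])
p=O-.028*ex+.0*ey
togo(*p,.048,102.42);
for n in('top','side'):
  p,d=read_camera(n);np.savez(n+'5.npz',p=p,d=d)
ends('5',.012)"
```

```text
slab xy [-29.23220074   1.70435242] 0.12142196306093522 [-0.22628607  0.49097205  0.38881765  1.95413109 -0.26625167  0.74702836
  0.53447218]
t 13.175 turn [-7.000e-02  3.000e-02  8.998e+01] shift mm turned [ 1.2  1.7 73.4] unturned [-1.7  1.3 73.4] F [ 0.3 -0.3  0.1] w -0.002136740897112768
top n 71 x -4.7 y range [61.  98.8] z 0.0618
top slab y [-98.6  99.2] x [-9.8 99.8]
side n 109 x -6.0 y range [-99.6 -60.6] z 0.0623
side n 14 x -8.2 y range [ 87.8 100.9] z 0.0623
side slab y [-100.1   90.3] x [-10.9  99.8]
```

Call:
drive_tool(
  increments=[
    {"claw":0,"dx":0,"dy":0,"dz":0,"wx":0,"wy":0,"wz":10},
    {"claw":0,"dx":0,"dy":0,"dz":0,"wx":0,"wy":0,"wz":10},
    {"claw":0,"dx":0,"dy":0,"dz":0,"wx":0,"wy":0,"wz":10},
    {"claw":0,"dx":0,"dy":0,"dz":0,"wx":0,"wy":0,"wz":10},
    {"claw":0,"dx":0,"dy":0,"dz":0,"wx":0,"wy":0,"wz":10},
    {"claw":0,"dx":0,"dy":0,"dz":0,"wx":0,"wy":0,"wz":10},
    {"claw":0,"dx":0,"dy":0,"dz":0,"wx":0,"wy":0,"wz":10},
    {"claw":0,"dx":0,"dy":0,"dz":0,"wx":0,"wy":0,"wz":10},
    {"claw":0,"dx":0,"dy":0,"dz":0,"wx":0,"wy":0,"wz":10},
    {"claw":0,"dx":0,"dy":0,"dz":0,"wx":0,"wy":0,"wz":0},
    {"claw":0,"dx":0,"dy":0,"dz":0,"wx":0,"wy":0,"wz":0},
  ],
)

```text
t: 14.65
eef_pos: [0.5567, -0.1037, 0.1219]
tool_rot: [0.0, 0.994, 0.11, -0.0]
contact_force: [-0.7, 0.2, -0.8]
gripper_width: -0.004
grasp_force: 0.0
```

```bash
python3 -c "
from ends import *
o=get_obs();print('slab xy',slabxy(o['eef_pos']),o['eef_pos'][2],o['q'])
p=O-.028*ex
togo(*p,.048,102.42)"
```

```text
slab xy [-28.73322809   1.5688026 ] 0.12188613406192804 [-0.51632175  0.600357    0.80116434  1.97095419 -0.58886304  0.81837061
 -0.73334455]
t 14.65 turn [0.01 0.02 0.19] shift mm turned [ 0.7  1.6 73.9] unturned [ 0.8  1.6 73.9] F [-0.7  0.2 -0.8] w -0.0038831802610776083
```

Call:
drive_tool(
  increments=[
    {"claw":0,"dx":0,"dy":0.0016,"dz":0.025,"wx":0,"wy":0,"wz":0.2},
    {"claw":0,"dx":0,"dy":0,"dz":0.025,"wx":0,"wy":0,"wz":0},
    {"claw":0,"dx":0,"dy":0,"dz":0.015,"wx":0,"wy":0,"wz":0},
    {"claw":0,"dx":0,"dy":0,"dz":0.008,"wx":0,"wy":0,"wz":0},
    {"claw":0,"dx":0,"dy":0,"dz":0,"wx":0,"wy":0,"wz":0},
    {"claw":0,"dx":0,"dy":0,"dz":0,"wx":0,"wy":0,"wz":0},
    {"claw":0,"dx":0,"dy":0,"dz":0,"wx":0,"wy":0,"wz":0},
  ],
)

```text
t: 15.52
eef_pos: [0.5574, -0.1054, 0.0497]
tool_rot: [0.0, 0.994, 0.106, 0.001]
contact_force: [-1.0, 0.1, 0.7]
gripper_width: 0.002
grasp_force: 0.0
```

```bash
cat > st.py <<'E'
from ends import *
o=get_obs();f=o['contact_force']
print('slab xyz',slabxy(o['eef_pos']).round(2),(o['eef_pos'][2]*1e3).round(2),'Fx %.1f Fy %.1f Fz %.1f'%(f[:2]@ex,f[:2]@ey,f[2]),'t',o['t'])
E
python3 st.py
```

```text
slab xyz [-28.39  -0.25] 49.7 Fx -1.0 Fy 0.3 Fz 0.7 t 15.525
```

Call:
drive_tool(
  increments=[
    {"claw":0,"dx":0,"dy":0,"dz":0.0015,"wx":0,"wy":3,"wz":0},
    {"claw":0,"dx":0.002,"dy":0,"dz":0,"wx":0,"wy":0,"wz":0},
    {"claw":0,"dx":0.002,"dy":0,"dz":0,"wx":0,"wy":0,"wz":0},
    {"claw":0,"dx":0.001,"dy":0,"dz":0,"wx":0,"wy":0,"wz":0},
    {"claw":0,"dx":0,"dy":0,"dz":0,"wx":0,"wy":0,"wz":0},
    {"claw":0,"dx":0,"dy":0,"dz":0,"wx":0,"wy":0,"wz":0},
  ],
)

```text
t: 16.27
eef_pos: [0.5619, -0.1044, 0.0478]
tool_rot: [-0.003, 0.994, 0.106, 0.026]
contact_force: [-0.1, -0.4, -0.5]
gripper_width: -0.0
grasp_force: 0.0
```

```bash
python3 st.py
```

```text
slab xyz [-23.78  -0.14] 47.79 Fx -0.2 Fy -0.3 Fz -0.5 t 16.275
```

Call:
drive_tool(
  increments=[
    {"claw":0,"dx":0.0008,"dy":0,"dz":0,"wx":0,"wy":0,"wz":0},
    {"claw":0,"dx":0.0008,"dy":0,"dz":0,"wx":0,"wy":0,"wz":0},
    {"claw":0,"dx":0.0008,"dy":0,"dz":0,"wx":0,"wy":0,"wz":0},
    {"claw":0,"dx":0,"dy":0,"dz":0,"wx":0,"wy":0,"wz":0},
  ],
)

```text
t: 16.77
eef_pos: [0.5638, -0.1039, 0.0479]
tool_rot: [-0.003, 0.994, 0.106, 0.026]
contact_force: [-1.2, -0.3, 1.1]
gripper_width: 0.004
grasp_force: 0.8
```

```bash
python3 st.py
```

```text
slab xyz [-21.81  -0.16] 47.91 Fx -1.2 Fy -0.0 Fz 1.1 t 16.775
```

Contact begins. Now a steady light push of about 8 N.

Call:
drive_tool(
  increments=[
    {"claw":0,"dx":0.0007,"dy":0,"dz":0,"wx":0,"wy":0,"wz":0},
    {"claw":0,"dx":0.0007,"dy":0,"dz":0,"wx":0,"wy":0,"wz":0},
    {"claw":0,"dx":0.0003,"dy":0,"dz":0,"wx":0,"wy":0,"wz":0},
    {"claw":0,"dx":0,"dy":0,"dz":0,"wx":0,"wy":0,"wz":0},
  ],
)

```text
t: 17.27
eef_pos: [0.5641, -0.1039, 0.0479]
tool_rot: [-0.003, 0.994, 0.106, 0.025]
contact_force: [-6.9, -1.4, 6.1]
gripper_width: 0.002
grasp_force: 3.5
```

```bash
python3 st.py
```

```text
slab xyz [-21.56  -0.19] 47.87 Fx -7.0 Fy 0.1 Fz 6.1 t 17.275
```

Call:
drive_tool(
  increments=[
    {"claw":0,"dx":0,"dy":0,"dz":0,"wx":0,"wy":0,"wz":0},
    {"claw":0,"dx":0,"dy":0,"dz":0,"wx":0,"wy":0,"wz":0},
    {"claw":0,"dx":0,"dy":0,"dz":0,"wx":0,"wy":0,"wz":0},
    {"claw":0,"dx":0,"dy":0,"dz":0,"wx":0,"wy":0,"wz":0},
    {"claw":0,"dx":-0.001,"dy":0,"dz":0,"wx":0,"wy":0,"wz":0},
    {"claw":0,"dx":-0.002,"dy":0,"dz":0,"wx":0,"wy":0,"wz":0},
    {"claw":0,"dx":-0.005,"dy":0,"dz":0,"wx":0,"wy":0,"wz":0},
    {"claw":0,"dx":0,"dy":0,"dz":-0.02,"wx":0,"wy":-3,"wz":0},
    {"claw":0,"dx":0,"dy":0,"dz":-0.03,"wx":0,"wy":0,"wz":0},
    {"claw":0,"dx":-0.02,"dy":0,"dz":-0.02,"wx":0,"wy":0,"wz":0},
    {"claw":0,"dx":-0.04,"dy":0,"dz":0,"wx":0,"wy":0,"wz":0},
    {"claw":0,"dx":-0.035,"dy":0,"dz":0,"wx":0,"wy":0,"wz":0},
    {"claw":0,"dx":0,"dy":0,"dz":0,"wx":0,"wy":0,"wz":0},
    {"claw":0,"dx":0,"dy":0,"dz":0,"wx":0,"wy":0,"wz":0},
  ],
)

```text
t: 19.02
eef_pos: [0.4653, -0.1252, 0.1179]
tool_rot: [0.0, 0.994, 0.107, 0.001]
contact_force: [0.5, 0.6, 0.1]
gripper_width: 0.001
grasp_force: 0.0
```

```bash
python3 st.py; python3 -c "
from ends import *
for n in('top','side'):
  p,d=read_camera(n);np.savez(n+'6.npz',p=p,d=d)
  if n=='side':cv2.imwrite('pics/s6.png',cv2.resize(cv2.convertScaleAbs(p[215:335,235:405,::-1],alpha=1.6),(790,558)))
ends('6',.012)
togo(*(O-.115*ex),.095,102.42)"
```

```text
slab xyz [-122.6     0.23] 117.93 Fx 0.6 Fy 0.5 Fz 0.1 t 19.025
top n 67 x -4.6 y range [-98.8 -60.3] z 0.0625
top n 71 x -4.8 y range [61.  98.9] z 0.0625
top slab y [-98.3  98.8] x [-9.7 99.5]
side n 109 x -6.1 y range [-99.8 -60.7] z 0.0620
side n 80 x -6.1 y range [ 60.4 101.7] z 0.0620
side slab y [-100.1   98.8] x [-10.9  99.8]
t 19.125 turn [ 0.04 -0.07 -0.15] shift mm turned [ 7.3  0.2 22.8] unturned [ 7.3  0.2 22.8] F [ 0.1  0.4 -0.2] w -0.0001066208818001107
```

View pics/s6.png

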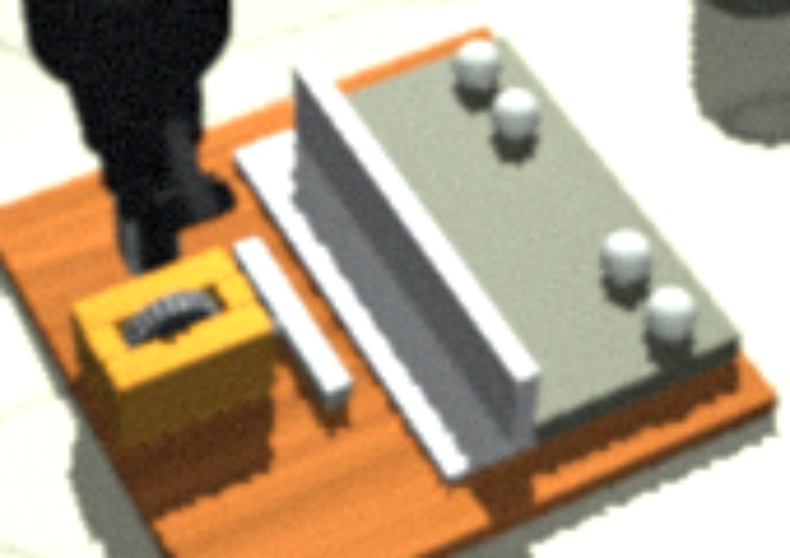

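Flush: the wall is at x about -5 at both ends, and the ends are level within 1 mm. The jaw (px 290,320) is still short of the flange, and the wheel top is at (175,310). Now the wheel.

Call:
drive_tool(
  increments=[
    {"claw":0,"dx":-0.0015,"dy":0.0002,"dz":0.015,"wx":0,"wy":0,"wz":0},
    {"claw":0,"dx":0,"dy":0,"dz":0.0125,"wx":0,"wy":0,"wz":0},
    {"claw":0,"dx":0,"dy":0,"dz":0.0015,"wx":0,"wy":0,"wz":0},
    {"claw":0,"dx":0,"dy":0,"dz":0.0015,"wx":0,"wy":0,"wz":0},
    {"claw":0,"dx":0,"dy":0,"dz":0,"wx":0,"wy":0,"wz":0},
    {"claw":0,"dx":0,"dy":0,"dz":0,"wx":0,"wy":0,"wz":0},
  ],
)

```text
t: 19.88
eef_pos: [0.4629, -0.126, 0.0873]
tool_rot: [0.0, 0.994, 0.106, 0.0]
contact_force: [0.1, -0.8, 0.2]
gripper_width: -0.002
grasp_force: 0.0
```

```bash
python3 st.py
```

```text
slab xyz [-1.2509e+02 -3.0000e-02] 87.34 Fx -0.0 Fy -0.8 Fz 0.2 t 19.875
```

Call:
drive_tool(
  increments=[
    {"claw":0,"dx":0.0015,"dy":0,"dz":0.001,"wx":0,"wy":0,"wz":0},
    {"claw":0,"dx":0,"dy":0,"dz":0.0008,"wx":0,"wy":0,"wz":0},
    {"claw":0,"dx":0,"dy":0,"dz":0.0004,"wx":0,"wy":0,"wz":0},
    {"claw":0,"dx":0,"dy":0,"dz":0,"wx":0,"wy":0,"wz":0},
  ],
)

```text
t: 20.38
eef_pos: [0.4647, -0.1257, 0.0857]
tool_rot: [-0.0, 0.994, 0.106, 0.001]
contact_force: [-1.6, 1.6, 11.0]
gripper_width: 0.001
grasp_force: 5.8
```

```bash
python3 st.py
```

```text
slab xyz [-1.233e+02 -5.000e-02] 85.67 Fx -1.2 Fy 1.9 Fz 11.0 t 20.375
```

Call:
drive_tool(
  increments=[
    {"claw":0,"dx":0.001,"dy":0,"dz":-0.0002,"wx":0,"wy":0,"wz":0},
    {"claw":0,"dx":0.0015,"dy":0,"dz":0,"wx":0,"wy":0,"wz":0},
    {"claw":0,"dx":0.0015,"dy":0,"dz":0,"wx":0,"wy":0,"wz":0},
    {"claw":0,"dx":0.0015,"dy":0,"dz":0,"wx":0,"wy":0,"wz":0},
    {"claw":0,"dx":0.0015,"dy":0,"dz":0,"wx":0,"wy":0,"wz":0},
  ],
)

```text
t: 21.0
eef_pos: [0.4712, -0.1242, 0.0858]
tool_rot: [-0.001, 0.994, 0.106, 0.0]
contact_force: [-2.8, 0.7, 12.5]
gripper_width: 0.0
grasp_force: 6.1
```

```bash
python3 st.py
```

```text
slab xyz [-1.1662e+02 -4.0000e-02] 85.84 Fx -2.6 Fy 1.3 Fz 12.5 t 21.0
```

Call:
drive_tool(
  increments=[
    {"claw":0,"dx":0.002,"dy":0,"dz":-0.0003,"wx":0,"wy":0,"wz":0},
    {"claw":0,"dx":0.002,"dy":0,"dz":0,"wx":0,"wy":0,"wz":0},
    {"claw":0,"dx":0.002,"dy":0,"dz":0,"wx":0,"wy":0,"wz":0},
    {"claw":0,"dx":0.002,"dy":0,"dz":0,"wx":0,"wy":0,"wz":0},
    {"claw":0,"dx":0.002,"dy":0,"dz":0,"wx":0,"wy":0,"wz":0},
  ],
)

```text
t: 21.62
eef_pos: [0.4807, -0.1221, 0.0859]
tool_rot: [-0.0, 0.994, 0.106, -0.0]
contact_force: [-2.6, 1.9, 7.8]
gripper_width: 0.0
grasp_force: 4.0
```

```bash
python3 st.py;  cat > jaw.py <<'E'
from ends import *
import sys
n="side"
p,d=read_camera(n);W=cloud(n,d);S=slabxy(W);z=W[...,2];h=cv2.cvtColor(p,cv2.COLOR_RGB2HSV)
m=(z>.021)&(z<.029)&(h[...,1]<90)&(S[...,0]>-75)&(S[...,0]<-38)&(abs(S[...,1])<50)
s=S[m]; print('jaw n',m.sum(),'x pct',np.percentile(s[:,0],[5,50,95]).round(1))
for a in range(-40,40,20):
    q=s[(s[:,1]>a)&(s[:,1]<a+20)]
    if len(q)>3: print(a,len(q),np.percentile(q[:,0],[5,50,95]).round(1))
np.savez(f"side_{sys.argv[1]}.npz",p=p,d=d)
E
python3 jaw.py 7; python3 -c "
import re
s=open('jaw.py').read().replace('p,d=read_camera(n)','f=np.load(\"side6.npz\");p,d=f[\"p\"],f[\"d\"]').split('np.savez')[0]
exec(s)"
```

```text
slab xyz [-1.0693e+02 -4.0000e-02] 85.85 Fx -2.1 Fy 2.4 Fz 7.8 t 21.625
jaw n 220 x pct [-63.3 -57.8 -51.7]
-40 59 [-62.6 -57.7 -51.5]
-20 56 [-65.6 -58.3 -51.8]
0 52 [-64.7 -58.  -51.9]
20 36 [-63.  -57.1 -51.5]
jaw n 246 x pct [-67.2 -61.5 -55.3]
-40 59 [-67.3 -62.  -56.2]
-20 53 [-66.7 -61.5 -56.1]
0 54 [-67.6 -61.6 -54.7]
20 51 [-67.1 -62.2 -55.3]
```

Call:
drive_tool(
  increments=[
    {"claw":0,"dx":0,"dy":0,"dz":-0.003,"wx":0,"wy":0,"wz":0},
    {"claw":0,"dx":0,"dy":0,"dz":-0.005,"wx":0,"wy":0,"wz":0},
    {"claw":0,"dx":-0.009,"dy":0,"dz":0,"wx":0,"wy":0,"wz":0},
    {"claw":0,"dx":-0.009,"dy":0,"dz":0,"wx":0,"wy":0,"wz":0},
    {"claw":0,"dx":0,"dy":0,"dz":0.004,"wx":0,"wy":0,"wz":0},
    {"claw":0,"dx":0,"dy":0,"dz":0.003,"wx":0,"wy":0,"wz":0},
    {"claw":0,"dx":0,"dy":0,"dz":0.0008,"wx":0,"wy":0,"wz":0},
    {"claw":0,"dx":0,"dy":0,"dz":0.0004,"wx":0,"wy":0,"wz":0},
    {"claw":0,"dx":0,"dy":0,"dz":0,"wx":0,"wy":0,"wz":0},
  ],
)

```text
t: 22.8
eef_pos: [0.4634, -0.1259, 0.0855]
tool_rot: [-0.0, 0.994, 0.106, -0.0]
contact_force: [-2.4, 1.0, 9.7]
gripper_width: 0.001
grasp_force: 4.9
```

```bash
python3 st.py
```

```text
slab xyz [-1.2465e+02  4.0000e-02] 85.55 Fx -2.1 Fy 1.5 Fz 9.7 t 22.8
```

Call:
drive_tool(
  increments=[
    {"claw":0,"dx":0.0015,"dy":0,"dz":-0.0001,"wx":0,"wy":0,"wz":0},
    {"claw":0,"dx":0.002,"dy":0,"dz":-0.0001,"wx":0,"wy":0,"wz":0},
    {"claw":0,"dx":0.002,"dy":0,"dz":-0.0001,"wx":0,"wy":0,"wz":0},
    {"claw":0,"dx":0.002,"dy":0,"dz":-0.0001,"wx":0,"wy":0,"wz":0},
    {"claw":0,"dx":0.002,"dy":0,"dz":0,"wx":0,"wy":0,"wz":0},
    {"claw":0,"dx":0.002,"dy":0,"dz":0,"wx":0,"wy":0,"wz":0},
    {"claw":0,"dx":0.002,"dy":0,"dz":0,"wx":0,"wy":0,"wz":0},
    {"claw":0,"dx":0.002,"dy":0,"dz":0,"wx":0,"wy":0,"wz":0},
    {"claw":0,"dx":0.002,"dy":0,"dz":0,"wx":0,"wy":0,"wz":0},
    {"claw":0,"dx":0.001,"dy":0,"dz":0,"wx":0,"wy":0,"wz":0},
  ],
)

```text
t: 24.05
eef_pos: [0.4813, -0.1219, 0.0858]
tool_rot: [-0.0, 0.994, 0.106, -0.0]
contact_force: [-2.7, 0.4, 7.1]
gripper_width: 0.002
grasp_force: 3.6
```

```bash
python3 st.py; python3 jaw.py 8
```

```text
slab xyz [-1.0624e+02  3.0000e-02] 85.81 Fx -2.6 Fy 1.0 Fz 7.1 t 24.05
jaw n 231 x pct [-62.4 -53.5 -47. ]
-40 56 [-58.6 -53.  -47.2]
-20 63 [-65.8 -54.2 -46.4]
0 59 [-62.2 -53.8 -47.2]
20 35 [-57.7 -51.4 -47.2]
```

Call:
drive_tool(
  increments=[
    {"claw":0,"dx":0,"dy":0,"dz":-0.003,"wx":0,"wy":0,"wz":0},
    {"claw":0,"dx":0,"dy":0,"dz":-0.005,"wx":0,"wy":0,"wz":0},
    {"claw":0,"dx":-0.0093,"dy":0,"dz":0,"wx":0,"wy":0,"wz":0},
    {"claw":0,"dx":-0.0092,"dy":0,"dz":0,"wx":0,"wy":0,"wz":0},
    {"claw":0,"dx":0,"dy":0,"dz":0.004,"wx":0,"wy":0,"wz":0},
    {"claw":0,"dx":0,"dy":0,"dz":0.003,"wx":0,"wy":0,"wz":0},
    {"claw":0,"dx":0,"dy":0,"dz":0.0008,"wx":0,"wy":0,"wz":0},
    {"claw":0,"dx":0,"dy":0,"dz":0.0005,"wx":0,"wy":0,"wz":0},
    {"claw":0,"dx":0,"dy":0,"dz":0,"wx":0,"wy":0,"wz":0},
    {"claw":0,"dx":0.0015,"dy":0,"dz":-0.0001,"wx":0,"wy":0,"wz":0},
    {"claw":0,"dx":0.002,"dy":0,"dz":-0.0001,"wx":0,"wy":0,"wz":0},
    {"claw":0,"dx":0.002,"dy":0,"dz":-0.0001,"wx":0,"wy":0,"wz":0},
    {"claw":0,"dx":0.002,"dy":0,"dz":0,"wx":0,"wy":0,"wz":0},
    {"claw":0,"dx":0.002,"dy":0,"dz":0,"wx":0,"wy":0,"wz":0},
    {"claw":0,"dx":0.002,"dy":0,"dz":0,"wx":0,"wy":0,"wz":0},
    {"claw":0,"dx":0.002,"dy":0,"dz":0,"wx":0,"wy":0,"wz":0},
    {"claw":0,"dx":0.002,"dy":0,"dz":0,"wx":0,"wy":0,"wz":0},
    {"claw":0,"dx":0.002,"dy":0,"dz":0,"wx":0,"wy":0,"wz":0},
    {"claw":0,"dx":0.001,"dy":0,"dz":0,"wx":0,"wy":0,"wz":0},
  ],
)

```text
t: 26.48
eef_pos: [0.4813, -0.1219, 0.0858]
tool_rot: [-0.0, 0.994, 0.106, -0.0]
contact_force: [-2.7, 1.4, 7.1]
gripper_width: 0.002
grasp_force: 3.4
```

```bash
python3 st.py; python3 jaw.py 9
```

```text
slab xyz [-1.0626e+02  9.0000e-02] 85.84 Fx -2.3 Fy 2.0 Fz 7.1 t 26.475
jaw n 252 x pct [-60.3 -48.3 -42.4]
-40 50 [-53.  -47.5 -42.6]
-20 71 [-67.5 -50.2 -42.5]
0 59 [-58.7 -48.9 -42.6]
20 45 [-53.5 -46.9 -41.3]
```

Call:
drive_tool(
  increments=[
    {"claw":0,"dx":0,"dy":0,"dz":-0.003,"wx":0,"wy":0,"wz":0},
    {"claw":0,"dx":0,"dy":0,"dz":-0.005,"wx":0,"wy":0,"wz":0},
    {"claw":0,"dx":-0.0093,"dy":0,"dz":0,"wx":0,"wy":0,"wz":0},
    {"claw":0,"dx":-0.0092,"dy":0,"dz":0,"wx":0,"wy":0,"wz":0},
    {"claw":0,"dx":0,"dy":0,"dz":0.004,"wx":0,"wy":0,"wz":0},
    {"claw":0,"dx":0,"dy":0,"dz":0.003,"wx":0,"wy":0,"wz":0},
    {"claw":0,"dx":0,"dy":0,"dz":0.0008,"wx":0,"wy":0,"wz":0},
    {"claw":0,"dx":0,"dy":0,"dz":0.0005,"wx":0,"wy":0,"wz":0},
    {"claw":0,"dx":0,"dy":0,"dz":0,"wx":0,"wy":0,"wz":0},
    {"claw":0,"dx":0.0015,"dy":0,"dz":-0.0001,"wx":0,"wy":0,"wz":0},
    {"claw":0,"dx":0.002,"dy":0,"dz":-0.0001,"wx":0,"wy":0,"wz":0},
    {"claw":0,"dx":0.002,"dy":0,"dz":-0.0001,"wx":0,"wy":0,"wz":0},
    {"claw":0,"dx":0.002,"dy":0,"dz":0,"wx":0,"wy":0,"wz":0},
    {"claw":0,"dx":0.002,"dy":0,"dz":0,"wx":0,"wy":0,"wz":0},
    {"claw":0,"dx":0.002,"dy":0,"dz":0,"wx":0,"wy":0,"wz":0},
    {"claw":0,"dx":0.002,"dy":0,"dz":0,"wx":0,"wy":0,"wz":0},
    {"claw":0,"dx":0.002,"dy":0,"dz":0,"wx":0,"wy":0,"wz":0},
    {"claw":0,"dx":0.002,"dy":0,"dz":0,"wx":0,"wy":0,"wz":0},
    {"claw":0,"dx":0.001,"dy":0,"dz":0,"wx":0,"wy":0,"wz":0},
  ],
)

```text
t: 28.9
eef_pos: [0.4809, -0.122, 0.0858]
tool_rot: [-0.0, 0.994, 0.106, -0.001]
contact_force: [-3.8, 0.6, 7.8]
gripper_width: -0.002
grasp_force: 4.2
```

```bash
python3 st.py; python3 jaw.py 10; python3 -c "
from ends import *
p,d=read_camera('top');np.savez('top10.npz',p=p,d=d);import shutil;shutil.copy('side_10.npz','side10.npz');ends('10',.012)"
```

```text
slab xyz [-1.0668e+02  5.0000e-02] 85.83 Fx -3.5 Fy 1.4 Fz 7.8 t 28.9
jaw n 244 x pct [-59.3 -47.  -41. ]
-40 57 [-52.4 -47.1 -41.1]
-20 63 [-62.3 -47.8 -41.5]
0 57 [-64.3 -47.9 -41.4]
20 45 [-52.3 -46.7 -41. ]
top n 69 x -4.7 y range [-98.5 -60.5] z 0.0623
top n 70 x -4.9 y range [61.  98.9] z 0.0623
top slab y [-98.5  98.8] x [-9.6 99.5]
side n 107 x -6.2 y range [-99.9 -61.7] z 0.0623
side n 79 x -5.7 y range [61.6 99.8] z 0.0623
side slab y [-100.1   98.5] x [-11. 100.]
```

The jaw has met the flange and the drag has risen. One more half stroke for margin.

Call:
drive_tool(
  increments=[
    {"claw":0,"dx":0,"dy":0,"dz":-0.003,"wx":0,"wy":0,"wz":0},
    {"claw":0,"dx":0,"dy":0,"dz":-0.005,"wx":0,"wy":0,"wz":0},
    {"claw":0,"dx":-0.007,"dy":0,"dz":0,"wx":0,"wy":0,"wz":0},
    {"claw":0,"dx":-0.007,"dy":0,"dz":0,"wx":0,"wy":0,"wz":0},
    {"claw":0,"dx":0,"dy":0,"dz":0.004,"wx":0,"wy":0,"wz":0},
    {"claw":0,"dx":0,"dy":0,"dz":0.003,"wx":0,"wy":0,"wz":0},
    {"claw":0,"dx":0,"dy":0,"dz":0.0008,"wx":0,"wy":0,"wz":0},
    {"claw":0,"dx":0,"dy":0,"dz":0.0004,"wx":0,"wy":0,"wz":0},
    {"claw":0,"dx":0,"dy":0,"dz":0,"wx":0,"wy":0,"wz":0},
    {"claw":0,"dx":0.0015,"dy":0,"dz":0,"wx":0,"wy":0,"wz":0},
    {"claw":0,"dx":0.002,"dy":0,"dz":-0.0001,"wx":0,"wy":0,"wz":0},
    {"claw":0,"dx":0.002,"dy":0,"dz":0,"wx":0,"wy":0,"wz":0},
    {"claw":0,"dx":0.002,"dy":0,"dz":0,"wx":0,"wy":0,"wz":0},
    {"claw":0,"dx":0.0015,"dy":0,"dz":0,"wx":0,"wy":0,"wz":0},
  ],
)

```text
t: 30.75
eef_pos: [0.4758, -0.1231, 0.0858]
tool_rot: [-0.001, 0.994, 0.106, -0.001]
contact_force: [-5.7, 0.0, 12.7]
gripper_width: -0.002
grasp_force: 6.3
```

```bash
python3 st.py
```

```text
slab xyz [-1.1192e+02  5.0000e-02] 85.82 Fx -5.6 Fy 1.3 Fz 12.7 t 30.75
```

Call:
drive_tool(
  increments=[
    {"claw":0,"dx":0,"dy":0,"dz":-0.003,"wx":0,"wy":0,"wz":0},
    {"claw":0,"dx":0,"dy":0,"dz":-0.02,"wx":0,"wy":0,"wz":0},
    {"claw":0,"dx":-0.02,"dy":0,"dz":-0.05,"wx":0,"wy":0,"wz":0},
    {"claw":0,"dx":-0.02,"dy":0,"dz":-0.05,"wx":0,"wy":0,"wz":0},
    {"claw":0,"dx":0,"dy":0,"dz":0,"wx":0,"wy":0,"wz":0},
    {"claw":0,"dx":0,"dy":0,"dz":0,"wx":0,"wy":0,"wz":0},
  ],
)

```text
t: 31.5
eef_pos: [0.4376, -0.1308, 0.2083]
tool_rot: [-0.0, 0.994, 0.107, 0.0]
contact_force: [-0.4, 0.5, -0.9]
gripper_width: 0.0
grasp_force: 0.0
```

```bash
python3 st.py; python3 jaw.py 11; python3 -c "
from ends import *
p,d=read_camera('top');np.savez('top11.npz',p=p,d=d);import shutil;shutil.copy('side_11.npz','side11.npz');ends('11',.012)
p=np.load('side11.npz')['p'];cv2.imwrite('pics/s11.png',cv2.convertScaleAbs(cv2.resize(p[215:335,235:405,::-1],(790,558)),alpha=1.5))"
```

```text
slab xyz [-150.88    0.77] 208.3 Fx -0.2 Fy 0.5 Fz -0.9 t 31.5
jaw n 249 x pct [-58.2 -47.3 -40.9]
-40 50 [-52.  -46.5 -40.6]
-20 64 [-64.2 -48.6 -41.1]
0 60 [-60.4 -47.8 -40.9]
20 47 [-52.  -46.1 -41.5]
top n 68 x -4.7 y range [-98.5 -60.6] z 0.0622
top n 70 x -4.8 y range [61.  98.9] z 0.0622
top slab y [-98.7  98.8] x [-10.   99.4]
side n 110 x -5.9 y range [-100.   -60.7] z 0.0622
side n 79 x -6.0 y range [ 60.5 100.2] z 0.0622
side slab y [-99.9  98.6] x [-10.8  99.7]
```

View pics/s11.png

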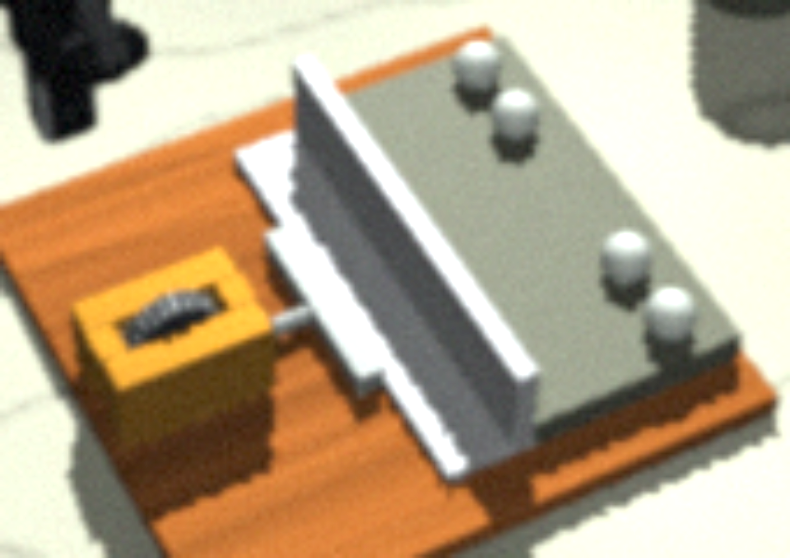

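The jaw (330,310) bears on the flange. The straightedge is flush and its ends are level with the slab, the marbles are in place and the gripper is clear. I'll hand it in.

```bash
python3 -c "
from station import *
print(hand_in())"
```

```text
the job is handed in; nothing more can be done
None
```

Handed in at about 31.6 s: the straightedge stands flush on the slab's front edge, ends level within about 1 mm, pressed home at about 7 N, let go, and held by the sprung jaw after five wheel strokes. The marbles have not moved. Fingertip force on the wheel reached about 12.7 N, above the suggested 4 to 8 N, and an early slide while still gripped pressed the straightedge on the base at about 15 N.

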